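Close up the slip pump

TASK

The square-headed taper plug on top of the slip pump is only started in its threads: screw it in clockwise until it goes properly snug, but do not overtighten it, and let go. Only then swing the suction valve's lever fully open, in line with its pipe. Leave everything else on the bench where it stands.

Things in the scene. Friction and masses are not known exactly. Their poses are not given: they have to be found in the camera images.
- pump: The slip pump, bolted to the bench: grey cast casing (top 102 mm above the bench) with a motor on its +y side and a horizontal suction pipe with a ball valve on its -y side. Origin at bench level; z up, y along motor and pipe, the -x side faces the robot. It does not move.
- boss: The fixed threaded boss on the casing's top, 80 mm across, origin on the plug's axis, 100 mm above the bench, top face at 124 mm. Turning the plug first meets a steady drag of about 0.35 N m (friction: when stopped it may hold either way). After 2.0 to 4.6 rad (different every time, not to be seen) the taper bites: the moment then climbs by 0.5 N m per rad.
- plug: Steel taper plug, upright in the boss, already started: taper thread 48 to 62 mm across, above it a square head 40 x 40 mm, 42 mm tall. Origin on its axis, 40 mm below the head's underside (82 mm below its top), about 100 mm above the bench; x and y are normal to the head's flats (grip either pair), z up. Clockwise from above tightens; it sinks 0.8 mm per rad.
- plug_top (a point): Centre of the top of the plug's head (at most 182 mm above the bench). The plug is snug once the turning moment has climbed 0.12 N m or more above that of free turning (0.25 rad past the bite); a climb of 0.2 to 0.25 N m is a good aim; at 0.5 N m (1 rad past the bite) it is overtightened. Let go at a climb below 0.3 N m it stays put.
- valve (a joint): Angle of the ball valve's lever: 0 = shut (lever across the pipe, pointing along the pump's -x), 1.571 = fully open against its stop (lever along the pipe, pointing along the pump's -y, away from the casing). It opens anticlockwise seen from above, against a drag of 0.2 N m, and stays where it is left.
- valve_pivot (a point): Lever axis (vertical) at the mid-height of the lever, 113 mm above the bench, over the pipe, 160 mm to the -y side of the pump's origin. The pipe's and valve's tops lie 84 mm above the bench at most.
- valve_grip (a point): Middle of the lever's black sleeve, 95 mm from the lever's axis; sleeve 75 mm long, 24 mm wide, 12 mm thick (107 to 119 mm above the bench); the lever's end is 132 mm from the axis.
- step_mould: Bystander: stepped plaster mould block 110 x 75 x 80 mm, in front of the pump. Origin under its centre.
- half_mould: Bystander: hollow plaster mould half 110 x 90 x 60 mm, in front of the motor. Origin under its centre.
- wedge_mould: Bystander: stepped plaster piece 100 x 60 x 70 mm, behind the pump. Origin under its centre.
- bowl: Bystander: white bowl, 100 mm across, 50 mm tall, behind the valve.
- flask: Bystander: amber bottle, 56 mm across, 130 mm tall, behind the casing.
- brush: Bystander: brush 170 mm long lying beyond the end of the suction pipe.
- mug: Bystander: white cup, 76 mm across, 85 mm tall, in front of the casing, towards the valve's side.

How it is judged:
By the outcome, as a careful person would: the job done as asked, in the order asked, and still so for the second after the job is handed in, with the robot touching nothing.
It also fails if it takes over 72 s, if anything falls off the work surface, if the arm or the gripper's body presses on something with over 40 N, if the wrist force passes 120 N, or if a joint passes its speed limit or range.

ROBOT

A 6-joint arm with a two-finger parallel gripper is mounted at the origin on the work surface. World frame = base frame: x ahead of the robot, y to its left, z up, the work surface at z = 0. Lengths are in m, angles in rad, forces in N, time in s.
With the tool pointing down it reaches from about 0.225 to 0.875 m from the base axis. Payload 3.4 kg.
Tool frame: the origin (TCP) lies at the very end of the fingers, on their centre line; the grasp point (between the pads) lies 19 mm behind it; z points along the fingers, x is the direction in which the jaws open and shut, and the axes are right-handed (so a half turn about z gives the same grasp; the last joint's range is limited). The gripper opens to 85 mm and grips with 20 to 120 N. Pads are 22 mm wide; open, the fingers measure 114 mm over their backs; the gripper's body (76 mm by 85 mm) begins 54 mm behind the grasp point. The pads swing forward as they close: fully open they stand 13 mm farther back than shut.
Start: joints at [-1.37, 0.276, 1.505, -0, 1.361, -0.121], TCP at [0.182, -0.546, 0.202] pointing down, gripper open.
Joint ranges: [-2.89, 2.89], [-0.75, 2.08], [0.22, 2.7], [-1.18, 4.32], [0.11, 2.71], [-2.7, 2.7]. Speed limits (rad/s): [2.57, 2.57, 3.14, 3.14, 3.14, 3.14].

INTERFACE

Orientations are given as a unit quaternion [w, x, y, z].
In Python, from rig import manip gives the robot as it stands.
- The arm moves only by the tool carry_out, never from a script. Its argument "series" is a list of rows, each a list of 2 entries, a list of its own where there are three numbers: the shift along the tool's x, y, z in mm, then the turn about the tool's z in degrees. A call has 1 to 10 rows; each row shifts and turns the pose as measured when the row begins, along the tool's axes as they then stand; what a row does not reach is not made up. A row lasts 1/12 s, in which the tool goes at most 41.7 mm and 7.16 degrees, less where a joint would pass 70% of its speed; a pose out of reach is approached as far as the arm can. A call is refused whole if a number of a shift passes 41.7 or a number of a turn 7.16, either way. A call with a gripper value outside its range is refused whole. "fingers" is the finger opening in mm, from 0 to 85.4, set as the call begins (left out, the last holds). The fingers move at their own pace and stop on an object; "squeeze" is the grip in N (left out, the last holds). Time passes only in rows, so rows that do not move let the fingers close. It gives the time, the measured TCP pose, the force and the opening at its end, in the units of the state.
- manip.get_state(): the state, without advancing time (a new reading comes with each control period).
- manip.get_image(name): name is "side" or "top" or "wrist"; returns a dict with "frame" (400x640x3 uint8, blue, green, red), "K" (3x3 intrinsics, pixels), "rvec" (rotation vector, rad) and "tvec" (3), from world to camera coordinates, as OpenCV has them; the wrist camera has in their place "mount" (4x4, takes a point from camera to tool coordinates, whose origin is the TCP and whose axes are the tool frame's). Camera axes: x right, y down, z forward; pixel columns grow to the right and rows downward; lengths in m; the calibration is good to about 2 mm. A picture is of the moment at which its call begins: read the wrist's pose just before it. There is no depth.
- manip.sign_off(): hands the job in, once; it reports no verdict.
The state is a dict: "clock": time; "qpos": joint angles; "qd": joint speeds; "effort": joint torques, N m; "position": TCP position; "ee_rot": TCP orientation; "contact_force": force on the tool from outside, world axes, zero at the start; "moment": the same for the moment, N m; "width": finger opening in m.
Only numpy, scipy, OpenCV 4.12 (cv2) and the standard library are available. Lean on these libraries where they do the work, as an engineer would, in place of code of your own. Each camera call takes 0.05 s, during which the arm holds its last target. There are 200 camera calls.

## Working session

There is one attempt and no reset: what is moved stays moved. The work goes in short steps, Python scripts to look and compute and a tool call to move; the robot and the scene stay as the last step left them, time stands still between calls to the robot, and variables do not carry over. Pictures are saved under pics/ and viewed, about 8 in all and at most 12, crops included, and the job is handed in when it is done.

Besides the shell and the picture viewer there is one more tool, called after ">>>" by a JSON object that holds its "api" and its "payload", one argument or row to a line. carry_out: Moves the arm, as the interface text tells. Its arguments: {"type":"object","properties":{"series":{"type":"array","items":{"type":"array"}},"fingers":{"type":"number"},"squeeze":{"type":"number"}},"required":["series"]}

```bash
mkdir -p pics; python3 - <<'E'
from rig import manip
import cv2,json,numpy as np
s=manip.get_state();print(s)
for n in("top","side"):
    d=manip.get_image(n);cv2.imwrite(f"pics/{n}0.png",d["frame"])
    json.dump({k:np.asarray(d[k]).tolist() for k in("K","rvec","tvec")},open(n+".json","w"));print(n,d["K"],d["rvec"],d["tvec"])
E
```

```text
{'clock': 0.0, 'qpos': array([-1.36999214e+00,  2.76588421e-01,  1.50614052e+00,  2.02299197e-06,
        1.36070831e+00, -1.21002249e-01]), 'qd': array([-2.22406193e-03,  1.83329851e-04, -2.46742069e-03, -4.09079199e-04,
       -3.19779740e-04,  6.38365166e-05]), 'effort': array([-4.86718782e-04, -4.16783559e+01, -2.45805073e+01, -1.39917292e-04,
        1.10532218e-02, -1.12477989e-05]), 'position': array([ 0.1817372 , -0.54490164,  0.20064058]), 'ee_rot': array([-6.26355900e-04,  8.11258054e-01, -5.84687540e-01, -6.76988360e-04]), 'contact_force': array([-0.07222295,  0.1809975 ,  0.49272455]), 'moment': array([-0.00346188,  0.01567017, -0.05729267]), 'width': 0.08538631081665131}
top [[381.03708714   0.         319.21336798]
 [  0.         381.03708714 203.01253252]
 [  0.           0.           1.        ]] [ 2.19722859 -2.14282267  0.06511209] [0.01732212 0.61794569 1.02315325]
side [[445.81819724   0.         320.44355307]
 [  0.         445.81819724 188.37271272]
 [  0.           0.           1.        ]] [ 0.07380877 -2.7715289   1.37521475] [0.62084666 0.12402147 1.31746264]
```

View pics/top0.png

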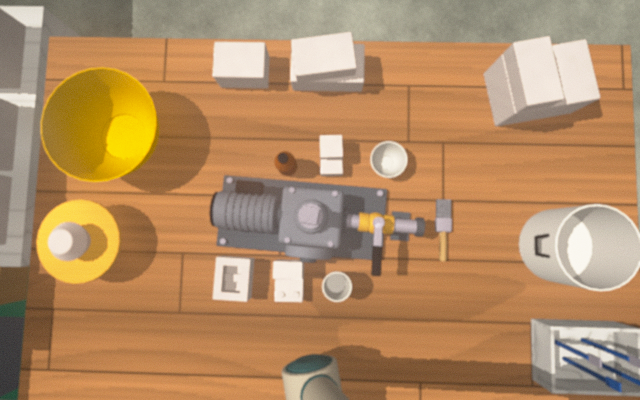

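View pics/side0.png

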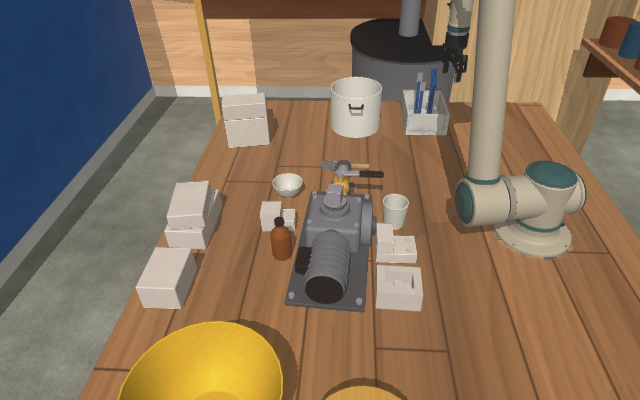

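```bash
python3 - <<'E'
import cv2
im=cv2.imread("pics/top0.png")[170:290,270:430]
cv2.imwrite("pics/topc.png",cv2.resize(im,None,fx=5,fy=5,interpolation=cv2.INTER_CUBIC))
E
cat >h.py <<'E'
import json,numpy as np,cv2
def load(n):
    c=json.load(open(n+".json"));return [np.array(c[k],float) for k in("K","rvec","tvec")]
def back(n,uv,z):
    K,r,t=load(n);R=cv2.Rodrigues(r)[0]
    d=R.T@np.linalg.solve(K,[*uv,1]);o=-R.T@t.ravel()
    return o+d*(z-o[2])/d[2]
def proj(n,P):
    K,r,t=load(n);return cv2.projectPoints(np.array(P,float).reshape(-1,3),r,t,K,None)[0].reshape(-1,2)
E
```

```text
(no output)
```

View pics/topc.png

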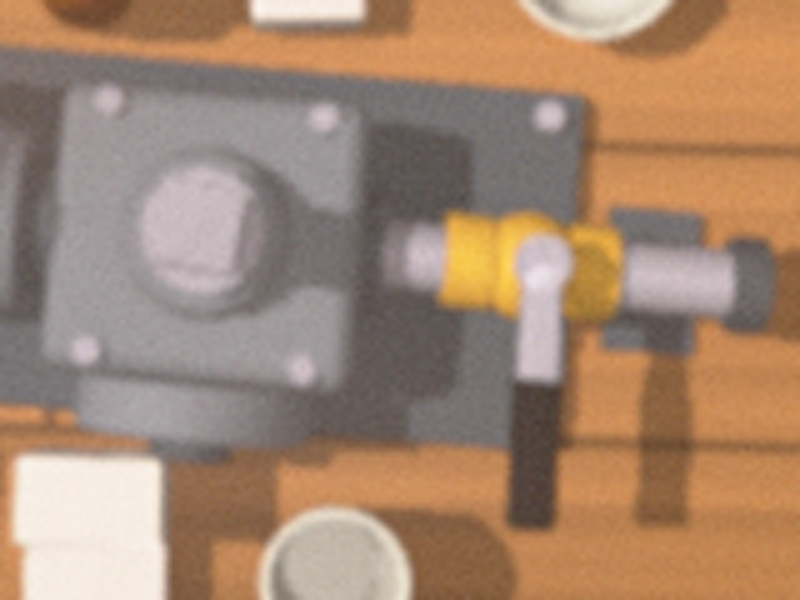

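```bash
python3 - <<'E'
from h import *
for n,x,y,z in [("plugtop",195,225,.182),("boss",205,233,.124),("pivot",544,262,.119),("levend",532,525,.115),("mug",336,575,.085),("c1",108,99,.102),("c2",325,116,.102),("c3",302,369,.102),("c4",85,349,.102)]:
    print(n,back("top",(270+x/5,170+y/5),z).round(4))
from rig import manip
d=manip.get_image("wrist");print(d["K"],d["mount"])
E
```

```text
plugtop [0.576  0.0525 0.182 ]
boss [0.575  0.0502 0.124 ]
pivot [ 0.565  -0.1186  0.119 ]
levend [ 0.4352 -0.115   0.115 ]
mug [ 0.4042 -0.0197  0.085 ]
c1 [0.6433 0.1027 0.102 ]
c2 [ 0.6372 -0.0085  0.102 ]
c3 [5.085e-01 2.000e-04 1.020e-01]
c4 [0.5157 0.1103 0.102 ]
[[296.59314611   0.         320.04516792]
 [  0.         296.59314611 201.23256953]
 [  0.           0.           1.        ]] [[ 9.99999474e-01  5.24414120e-04 -8.81087815e-04 -5.12421815e-04]
 [-2.77930414e-04  9.65775467e-01  2.59379395e-01 -6.49424112e-02]
 [ 9.86955212e-04 -2.59379013e-01  9.65775105e-01 -1.71133888e-01]
 [ 0.00000000e+00  0.00000000e+00  0.00000000e+00  1.00000000e+00]]
```

>>> {"api": "carry_out", "payload": {
  "series": [
    [[0,0,-40],0],
    [[0,0,-40],0],
    [[-24,-31,0],0],
    [[-24,-31,0],0],
    [[-24,-31,0],0],
    [[-24,-31,0],0],
    [[-24,-31,0],0],
    [[-24,-31,0],0],
    [[-24,-31,0],0],
    [[-24,-31,0],0]
  ],
  "fingers": 85
}}

```text
clock: 0.98
position: [0.3585, -0.2804, 0.28]
ee_rot: [-0.002, 0.807, -0.591, -0.004]
contact_force: [0.6, -0.5, -0.1]
width: 0.0855
```

>>> {"api": "carry_out", "payload": {
  "series": [
    [[-24,-31,0],0],
    [[-24,-31,0],0],
    [[-24,-31,0],0],
    [[-24,-31,0],0],
    [[-24,-31,0],0],
    [[-24,-31,0],0],
    [[-24,-31,0],0],
    [[-24,-31,0],0],
    [[0,0,0],-7],
    [[0,0,0],-7]
  ]
}}

```text
clock: 1.82
position: [0.5454, 0.0017, 0.2794]
ee_rot: [-0.004, 0.876, -0.483, -0.004]
contact_force: [-0.6, -0.8, -0.2]
width: 0.0851
```

>>> {"api": "carry_out", "payload": {
  "series": [
    [[0,0,0],-7],
    [[0,0,0],-7],
    [[0,0,0],-7],
    [[0,0,0],-7],
    [[0,0,0],-7],
    [[0,0,0],-7],
    [[0,0,0],-7],
    [[0,0,0],-7],
    [[0,0,0],-7],
    [[0,0,0],-7]
  ]
}}

```text
clock: 2.65
position: [0.544, 0.0056, 0.2744]
ee_rot: [-0.007, 0.993, 0.119, -0.005]
contact_force: [-0.0, -0.2, -0.7]
width: 0.085
```

>>> {"api": "carry_out", "payload": {
  "series": [
    [[0,0,0],-7],
    [[0,0,0],-7],
    [[0,0,0],-7],
    [[0,0,0],-7],
    [[0,0,0],-7],
    [[0,0,0],-7],
    [[0,0,0],-7],
    [[0,0,0],-7],
    [[0,0,0],-7],
    [[0,0,0],-7]
  ]
}}

```text
clock: 3.48
position: [0.5413, 0.0059, 0.2704]
ee_rot: [-0.012, 0.736, 0.677, -0.003]
contact_force: [-0.2, -0.3, -0.1]
width: 0.0851
```

>>> {"api": "carry_out", "payload": {
  "series": [
    [[24,15,-6],0],
    [[24,15,-6],0],
    [[0,0,0],0],
    [[0,0,0],0]
  ]
}}

```text
clock: 3.82
position: [0.5748, 0.0518, 0.2808]
ee_rot: [-0.014, 0.735, 0.678, -0.005]
contact_force: [-1.1, -0.9, -0.6]
width: 0.0847
```

```bash
python3 - <<'E'
from rig import manip
import cv2
s=manip.get_state();print({k:s[k].round(4) for k in("position","ee_rot","qpos","moment","contact_force")})
d=manip.get_image("wrist");cv2.imwrite("pics/w1.png",d["frame"])
import pickle;pickle.dump((s,d),open("w1.pkl","wb"))
E
```

```text
{'position': array([0.5748, 0.0518, 0.2808]), 'ee_rot': array([-0.0136,  0.7345,  0.6784, -0.0046]), 'qpos': array([-0.0394,  0.2617,  1.3321,  0.0126,  1.5736, -1.531 ]), 'moment': array([0.0096, 0.065 , 0.0696]), 'contact_force': array([-1.1314, -0.8997, -0.5766])}
```

View pics/w1.png

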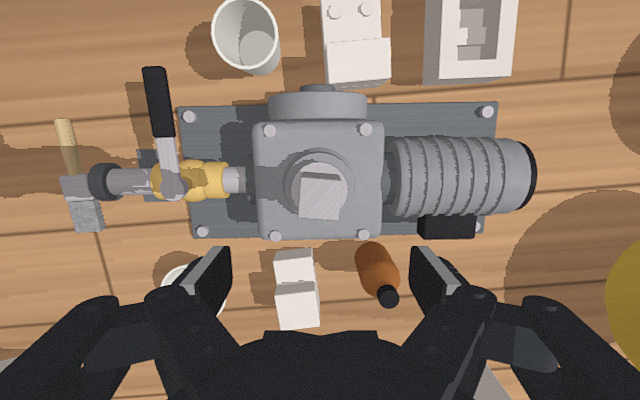

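```bash
python3 - <<'E'
import cv2
im=cv2.imread("pics/w1.png")[145:245,255:385]
cv2.imwrite("pics/w1c.png",cv2.resize(im,None,fx=6,fy=6,interpolation=cv2.INTER_CUBIC))
E
```

```text
(no output)
```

View pics/w1c.png

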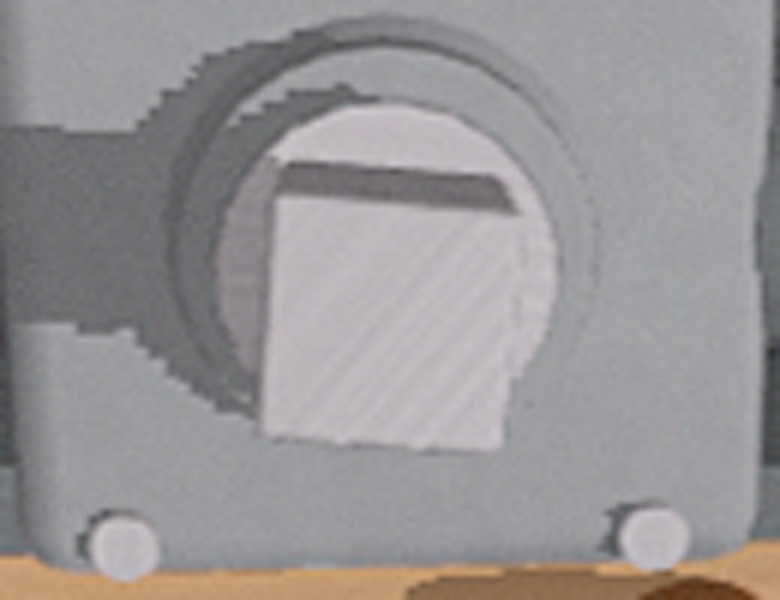

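```bash
python3 - <<'E'
import pickle,numpy as np
from scipy.spatial.transform import Rotation as R
s,d=pickle.load(open("w1.pkl","rb"))
q=s["ee_rot"];T=np.eye(4);T[:3,:3]=R.from_quat(q[[1,2,3,0]]).as_matrix();T[:3,3]=s["position"]
C=T@np.array(d["mount"])
c=[]
for x,y in[(276,196),(519,214),(501,451),(262,436)]:
    r=C[:3,:3]@np.linalg.solve(d["K"],[255+x/6,145+y/6,1]);o=C[:3,3];c.append(o+r*(.181-o[2])/r[2])
c=np.array(c);m=c.mean(0);print(c.round(4),m.round(4),[np.linalg.norm(c[i]-c[i-1]).round(4) for i in range(4)])
e=c-np.roll(c,1,0);print("edge yaw",np.degrees(np.arctan2(e[:,1],e[:,0])).round(1),"edges in tool",[np.degrees(np.arctan2(*(T[:3,:3].T@v)[[1,0]])).round(1) for v in e])
print("shift in tool",((T[:3,:3].T@(m-s["position"]))*1e3).round(1),T[:3,:3].round(4))
E
```

```text
[[0.555  0.0373 0.181 ]
 [0.5608 0.0746 0.181 ]
 [0.5989 0.0693 0.181 ]
 [0.5933 0.0314 0.181 ]] [0.577  0.0532 0.181 ] [np.float64(0.0388), np.float64(0.0377), np.float64(0.0385), np.float64(0.0383)]
edge yaw [171.3  81.1  -7.9 -98.5] edges in tool [np.float64(-85.8), np.float64(4.4), np.float64(93.3), np.float64(-176.0)]
shift in tool [ 0.4  4.7 99.8] [[ 0.0794  0.9965 -0.0252]
 [ 0.9968 -0.0791  0.0136]
 [ 0.0116 -0.0262 -0.9996]]
```

>>> {"api": "carry_out", "payload": {
  "series": [
    [[0,5,0],4],
    [[0,0,33],0],
    [[0,0,33],0],
    [[0,0,33],0],
    [[0,0,20],0],
    [[0,0,0],0]
  ]
}}

```text
clock: 4.37
position: [0.5756, 0.0495, 0.159]
ee_rot: [-0.011, 0.76, 0.65, -0.004]
contact_force: [0.1, 0.7, -0.5]
width: 0.0845
```

```bash
cat > st.py <<'E'
from rig import manip
import numpy as np
from scipy.spatial.transform import Rotation as R
s=manip.get_state();q=s["ee_rot"];M=R.from_quat(q[[1,2,3,0]]).as_matrix()
print("t",round(s["clock"],2),"pos",s["position"].round(4),"yaw",np.degrees(np.arctan2(M[1,0],M[0,0])).round(2),"tz",M[:,2].round(4))
print("q",s["qpos"].round(3),"F",s["contact_force"].round(1),"M",s["moment"].round(3),"Mtool",(M.T@s["moment"]).round(3),"e6",s["effort"][5].round(3),"qd6",s["qd"][5].round(3),"w",round(float(s["width"]),4))
E
python3 st.py
```

```text
t 4.37 pos [0.5756 0.0495 0.159 ] yaw 81.07 tz [-0.0209  0.0121 -0.9997]
q [-0.042  0.318  1.552  0.012  1.293 -1.461] F [ 0.1  0.7 -0.5] M [-0.026  0.028  0.031] Mtool [ 0.023 -0.03  -0.03 ] e6 0.002 qd6 -0.002 w 0.0845
```

>>> {"api": "carry_out", "payload": {
  "series": [
    [[4,1,6],0],
    [[0,0,6],0],
    [[0,0,0],0]
  ]
}}

```text
clock: 4.62
position: [0.5765, 0.0523, 0.1473]
ee_rot: [-0.011, 0.76, 0.649, -0.004]
contact_force: [-0.2, -0.1, 0.0]
width: 0.0849
```

>>> {"api": "carry_out", "payload": {
  "series": [
    [[0,0,0],0],
    [[0,0,0],0],
    [[0,0,0],0],
    [[0,0,0],0],
    [[0,0,0],0],
    [[0,0,0],0],
    [[0,0,0],0],
    [[0,0,0],0]
  ],
  "fingers": 35,
  "squeeze": 60
}}

```text
clock: 5.28
position: [0.5805, 0.0521, 0.1531]
ee_rot: [-0.007, 0.76, 0.649, -0.0]
contact_force: [0.7, 0.8, -0.4]
width: 0.0353
```

```bash
python3 st.py
```

```text
t 5.28 pos [0.5805 0.0521 0.1531] yaw 80.99 tz [-0.0099  0.0111 -0.9999]
q [-0.037  0.323  1.559  0.011  1.269 -1.454] F [ 0.7  0.8 -0.4] M [ 0.006  0.021 -0.034] Mtool [0.022 0.003 0.034] e6 0.0 qd6 -0.001 w 0.0353
```

```bash
python3 - <<'E'
from rig import manip
import cv2,numpy as np
w=manip.get_image("wrist")["frame"];s=manip.get_image("side")["frame"]
a=cv2.resize(w[120:320,160:480],(640,400));b=cv2.resize(s[130:290,240:440],(500,400),interpolation=cv2.INTER_CUBIC)
cv2.imwrite("pics/g1.png",np.vstack([cv2.resize(a,(480,300)),cv2.resize(b,(480,300))])[:600])
E
```

```text
(no output)
```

View pics/g1.png

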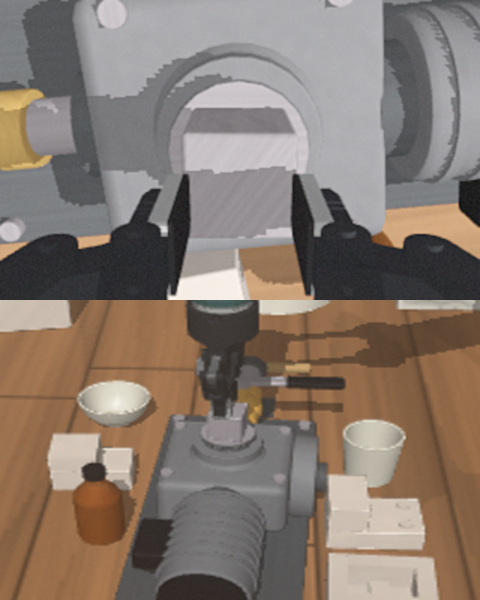

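```bash
python3 - <<'E'
from rig import manip
import cv2,numpy as np
from h import *
f=manip.get_image("side")["frame"]
s=manip.get_state();print(s["position"],s["width"])
P=s["position"];c=np.array([.577,.0532,0])
pts=[P,P+[0,0,.019],P+[0,0,.073]]
a=np.radians(81);ex=np.array([np.cos(a),np.sin(a),0]);ey=np.array([-np.sin(a),np.cos(a),0])
top=[c+[0,0,.182]+.02*(i*ex+j*ey) for i,j in[(1,1),(1,-1),(-1,-1),(-1,1)]]
x0,y0,k=290,150,8
S=cv2.resize(f[y0:y0+75,x0:x0+80],None,fx=k,fy=k,interpolation=cv2.INTER_CUBIC)
tr=lambda p:tuple(int(v) for v in ((p-[x0,y0])*k))
for p,col in zip(proj("side",pts),[(0,0,255),(0,255,0),(255,0,0)]):cv2.circle(S,tr(p),4,col,-1)
q=[tr(p) for p in proj("side",top)];cv2.polylines(S,[np.array(q)],True,(0,255,255),1)
q=[tr(p) for p in proj("side",np.array(top)-[0,0,.042])];cv2.polylines(S,[np.array(q)],True,(255,255,0),1)
cv2.imwrite("pics/g2.png",S)
E
```

```text
[0.58036272 0.05212514 0.15287362] 0.03493343592648426
```

View pics/g2.png

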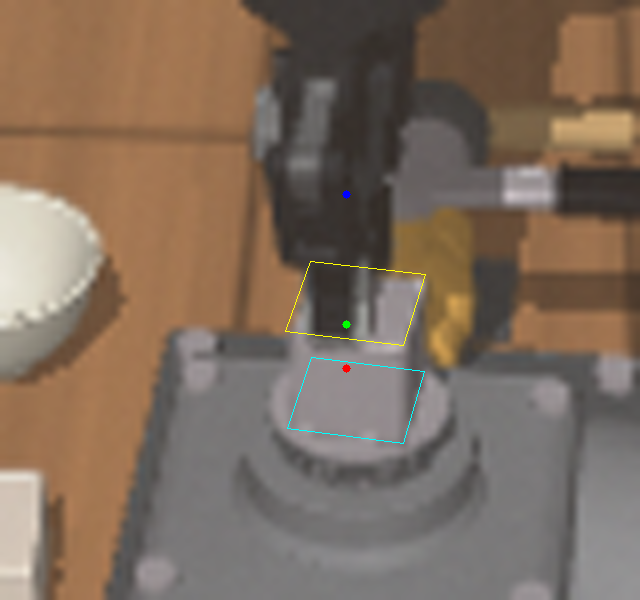

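>>> {"api": "carry_out", "payload": {
  "series": [
    [[0,0,-5],0],
    [[0,0,0],0],
    [[0,0,0],0],
    [[0,0,0],0],
    [[0,0,0],0],
    [[0,0,0],0],
    [[0,0,0],0],
    [[0,-3,0],0],
    [[0,0,0],0]
  ],
  "fingers": 85
}}

```text
clock: 6.18
position: [0.577, 0.0526, 0.1581]
ee_rot: [-0.008, 0.76, 0.649, -0.001]
contact_force: [-0.7, -0.4, -0.2]
width: 0.0849
```

```bash
python3 st.py
```

```text
t 6.18 pos [0.577  0.0526 0.1581] yaw 80.98 tz [-0.0111  0.0111 -0.9999]
q [-0.037  0.315  1.558  0.011  1.28  -1.453] F [-0.7 -0.4 -0.2] M [-0.063  0.028  0.031] Mtool [ 0.018 -0.067 -0.03 ] e6 0.003 qd6 -0.001 w 0.0849
```

>>> {"api": "carry_out", "payload": {
  "series": [
    [[0,0,12],0],
    [[0,0,12],0],
    [[0,0,12],0],
    [[0,0,0],0]
  ]
}}

```text
clock: 6.52
position: [0.5771, 0.0531, 0.1221]
ee_rot: [-0.007, 0.76, 0.649, 0.0]
contact_force: [-1.0, 0.4, 0.5]
width: 0.0851
```

>>> {"api": "carry_out", "payload": {
  "series": [
    [[0,0,0],0],
    [[0,0,0],0],
    [[0,0,0],0],
    [[0,0,0],0],
    [[0,0,0],0],
    [[0,0,0],0],
    [[0,0,0],0],
    [[0,0,0],0]
  ],
  "fingers": 35,
  "squeeze": 60
}}

```text
clock: 7.18
position: [0.5774, 0.0525, 0.1237]
ee_rot: [-0.006, 0.761, 0.649, 0.001]
contact_force: [-0.1, -0.4, -1.1]
width: 0.0389
```

```bash
python3 st.py
```

```text
t 7.18 pos [0.5774 0.0525 0.1237] yaw 80.97 tz [-0.0071  0.0102 -0.9999]
q [-0.036  0.339  1.612  0.011  1.198 -1.453] F [-0.1 -0.4 -1.1] M [ 0.048 -0.043 -0.067] Mtool [-0.036  0.055  0.066] e6 -0.048 qd6 0.0 w 0.0389
```

>>> {"api": "carry_out", "payload": {
  "series": [
    [[0,0,0],0],
    [[0,0,0],0],
    [[0,0,0],3],
    [[0,0,0.1],6],
    [[0,0,0.1],6],
    [[0,0,0.1],6]
  ],
  "squeeze": 110
}}

```text
clock: 7.68
position: [0.5777, 0.0526, 0.1236]
ee_rot: [-0.006, 0.869, 0.496, -0.0]
contact_force: [-0.0, -0.6, -2.3]
width: 0.0382
```

```bash
python3 st.py; python3 st.py
```

```text
t 7.68 pos [0.5777 0.0526 0.1236] yaw 59.42 tz [-0.0063  0.0096 -0.9999]
q [-0.036  0.339  1.613  0.01   1.196 -1.076] F [-0.  -0.6 -2.3] M [ 0.145 -0.161  0.37 ] Mtool [-0.063  0.203 -0.373] e6 -0.712 qd6 1.293 w 0.0382
t 7.68 pos [0.5777 0.0526 0.1236] yaw 59.42 tz [-0.0063  0.0096 -0.9999]
q [-0.036  0.339  1.613  0.01   1.196 -1.076] F [-0.  -0.6 -2.3] M [ 0.145 -0.161  0.37 ] Mtool [-0.063  0.203 -0.373] e6 -0.712 qd6 1.293 w 0.0382
```

>>> {"api": "carry_out", "payload": {
  "series": [
    [[0,0,0.1],6],
    [[0,0,0.1],6],
    [[0,0,0.1],6],
    [[0,0,0.1],6],
    [[0,0,0.1],6]
  ]
}}

```text
clock: 8.1
position: [0.5781, 0.0525, 0.1232]
ee_rot: [-0.005, 0.97, 0.244, -0.001]
contact_force: [-1.8, -0.9, -1.2]
width: 0.0382
```

```bash
python3 st.py
```

```text
t 8.1 pos [0.5781 0.0525 0.1232] yaw 28.26 tz [-0.0046  0.0084 -1.    ]
q [-0.035  0.339  1.614  0.009  1.193 -0.532] F [-1.8 -0.9 -1.2] M [ 0.163 -0.389  0.408] Mtool [-0.041  0.415 -0.412] e6 -0.698 qd6 1.293 w 0.0382
```

>>> {"api": "carry_out", "payload": {
  "series": [
    [[0,0,0.1],6],
    [[0,0,0.1],6],
    [[0,0,0.1],6],
    [[0,0,0.1],6],
    [[0,0,0.1],6]
  ]
}}

```text
clock: 8.52
position: [0.5783, 0.0521, 0.1227]
ee_rot: [-0.003, 1.0, -0.025, -0.001]
contact_force: [-2.7, -1.0, -2.7]
width: 0.0382
```

```bash
python3 st.py
```

```text
t 8.52 pos [0.5783 0.0521 0.1227] yaw -2.86 tz [-0.0022  0.0063 -1.    ]
q [-0.034  0.339  1.616  0.007  1.189  0.013] F [-2.7 -1.  -2.7] M [-0.029 -0.493  0.401] Mtool [-0.005  0.491 -0.404] e6 -0.699 qd6 1.293 w 0.0382
```

>>> {"api": "carry_out", "payload": {
  "series": [
    [[0,0,0.1],6],
    [[0,0,0.1],6],
    [[0,0,0.1],6]
  ]
}}

```text
clock: 8.77
position: [0.5783, 0.0519, 0.1225]
ee_rot: [-0.002, 0.982, -0.187, -0.001]
contact_force: [-1.9, -0.8, -1.6]
width: 0.0385
```

```bash
python3 st.py
```

```text
t 8.77 pos [0.5783 0.0519 0.1225] yaw -21.51 tz [-8.0e-04  4.6e-03 -1.0e+00]
q [-0.033  0.338  1.617  0.005  1.187  0.34 ] F [-1.9 -0.8 -1.6] M [-0.084 -0.513  0.408] Mtool [ 0.109  0.506 -0.41 ] e6 -0.701 qd6 1.292 w 0.0385
```

>>> {"api": "carry_out", "payload": {
  "series": [
    [[0,0,0.1],6],
    [[0,0,0.1],6],
    [[0,0,0.1],6]
  ]
}}

```text
clock: 9.02
position: [0.5782, 0.0516, 0.1222]
ee_rot: [-0.001, 0.939, -0.343, -0.0]
contact_force: [-1.7, -0.2, -2.6]
width: 0.0384
```

```bash
python3 st.py
```

```text
t 9.02 pos [0.5782 0.0516 0.1222] yaw -40.13 tz [ 4.0e-04  2.5e-03 -1.0e+00]
q [-0.033  0.338  1.619  0.003  1.185  0.667] F [-1.7 -0.2 -2.6] M [-0.244 -0.471  0.322] Mtool [ 0.117  0.517 -0.323] e6 -0.702 qd6 1.294 w 0.0384
```

>>> {"api": "carry_out", "payload": {
  "series": [
    [[0,0,0.1],6],
    [[0,0,0.1],6],
    [[0,0,0.1],6]
  ]
}}

```text
clock: 9.27
position: [0.5781, 0.0514, 0.122]
ee_rot: [-0.0, 0.871, -0.49, 0.001]
contact_force: [-1.6, 0.9, -1.7]
width: 0.038
```

```bash
python3 st.py
```

```text
t 9.27 pos [0.5781 0.0514 0.122 ] yaw -58.74 tz [ 1.3e-03  2.0e-04 -1.0e+00]
q [-0.031  0.337  1.62   0.     1.183  0.994] F [-1.6  0.9 -1.7] M [-0.293 -0.286  0.374] Mtool [ 0.092  0.398 -0.375] e6 -0.704 qd6 1.294 w 0.038
```

>>> {"api": "carry_out", "payload": {
  "series": [
    [[0,0,0.1],6],
    [[0,0,0.1],6],
    [[0,0,0.1],6]
  ]
}}

```text
clock: 9.52
position: [0.5779, 0.0513, 0.1217]
ee_rot: [0.0, 0.781, -0.625, 0.001]
contact_force: [-1.0, 0.7, -0.9]
width: 0.0387
```

```bash
python3 st.py
```

```text
t 9.52 pos [0.5779 0.0513 0.1217] yaw -77.34 tz [ 0.0019 -0.0021 -1.    ]
q [-0.03   0.337  1.621 -0.002  1.181  1.321] F [-1.   0.7 -0.9] M [-0.377 -0.202  0.4  ] Mtool [ 0.115  0.411 -0.4  ] e6 -0.705 qd6 1.294 w 0.0387
```

>>> {"api": "carry_out", "payload": {
  "series": [
    [[0,0,0.1],6],
    [[0,0,0.1],6],
    [[0,0,0.1],6]
  ]
}}

```text
clock: 9.77
position: [0.5777, 0.0513, 0.1214]
ee_rot: [-0.001, -0.669, 0.743, -0.002]
contact_force: [-1.8, 0.1, -0.9]
width: 0.0379
```

```bash
python3 st.py
```

```text
t 9.77 pos [0.5777 0.0513 0.1214] yaw -95.95 tz [ 0.0021 -0.0043 -1.    ]
q [-0.029  0.337  1.622 -0.005  1.18   1.648] F [-1.8  0.1 -0.9] M [-0.289 -0.085  0.36 ] Mtool [ 0.116  0.278 -0.36 ] e6 -0.705 qd6 1.292 w 0.0379
```

>>> {"api": "carry_out", "payload": {
  "series": [
    [[0,0,0.1],6],
    [[0,0,0.1],6],
    [[0,0,0.1],6]
  ]
}}

```text
clock: 10.02
position: [0.5775, 0.0513, 0.1212]
ee_rot: [-0.001, -0.541, 0.841, -0.003]
contact_force: [-0.0, -0.1, -1.4]
width: 0.0383
```

```bash
python3 st.py
```

```text
t 10.02 pos [0.5775 0.0513 0.1212] yaw -114.55 tz [ 0.0022 -0.0063 -1.    ]
q [-0.027  0.337  1.623 -0.007  1.179  1.975] F [-0.  -0.1 -1.4] M [-0.295  0.088  0.347] Mtool [ 0.044  0.304 -0.348] e6 -0.704 qd6 1.293 w 0.0383
```

>>> {"api": "carry_out", "payload": {
  "series": [
    [[0,0,0.1],6],
    [[0,0,0.1],6],
    [[0,0,0.1],6]
  ]
}}

```text
clock: 10.27
position: [0.5774, 0.0513, 0.1209]
ee_rot: [-0.001, -0.397, 0.918, -0.004]
contact_force: [0.7, 0.1, -0.5]
width: 0.0382
```

```bash
python3 st.py
```

```text
t 10.27 pos [0.5774 0.0513 0.1209] yaw -133.16 tz [ 0.0019 -0.0082 -1.    ]
q [-0.026  0.337  1.623 -0.009  1.179  2.302] F [ 0.7  0.1 -0.5] M [-0.221  0.177  0.38 ] Mtool [ 0.024  0.28  -0.382] e6 -0.703 qd6 1.293 w 0.0382
```

>>> {"api": "carry_out", "payload": {
  "series": [
    [[0,0,0],0],
    [[0,0,0],0],
    [[0,0,0],0],
    [[0,0,0],0]
  ]
}}

```text
clock: 10.6
position: [0.5774, 0.0513, 0.1209]
ee_rot: [-0.001, -0.399, 0.917, -0.004]
contact_force: [0.8, -0.4, -1.3]
width: 0.0386
```

```bash
python3 st.py
```

```text
t 10.6 pos [0.5774 0.0513 0.1209] yaw -133.0 tz [ 0.0017 -0.0086 -1.    ]
q [-0.026  0.338  1.623 -0.009  1.179  2.299] F [ 0.8 -0.4 -1.3] M [-0.229  0.125 -0.361] Mtool [0.062 0.255 0.36 ] e6 -0.343 qd6 -0.012 w 0.0386
```

>>> {"api": "carry_out", "payload": {
  "series": [
    [[0,0,0],0],
    [[0,0,0],0],
    [[0,0,0],0],
    [[0,0,0],0],
    [[0,0,0],0],
    [[0,0,0],0],
    [[0,0,0],0]
  ],
  "fingers": 85
}}

```text
clock: 11.18
position: [0.5788, 0.0515, 0.1224]
ee_rot: [0.001, -0.401, 0.916, -0.005]
contact_force: [0.0, -0.1, 0.6]
width: 0.0851
```

```bash
python3 st.py
```

```text
t 11.18 pos [0.5788 0.0515 0.1224] yaw -132.74 tz [ 0.0054 -0.0078 -1.    ]
q [-0.026  0.336  1.621 -0.008  1.179  2.294] F [ 0.  -0.1  0.6] M [ 0.029 -0.024 -0.035] Mtool [-0.002 -0.037  0.035] e6 0.0 qd6 -0.004 w 0.0851
```

>>> {"api": "carry_out", "payload": {
  "series": [
    [[0,0,-0.4],-6.9],
    [[0,0,-0.4],-6.9],
    [[0,0,-0.4],-6.9],
    [[0,0,-0.4],-6.9],
    [[0,0,-0.4],-6.9],
    [[0,0,-0.4],-6.9],
    [[0,0,-0.4],-6.9],
    [[0,0,-0.4],-6.9],
    [[0,0,-0.4],-6.9],
    [[0,0,-0.4],-6.9]
  ]
}}

```text
clock: 12.02
position: [0.5792, 0.0516, 0.1274]
ee_rot: [0.002, 0.861, -0.509, 0.005]
contact_force: [-0.4, 0.3, 0.2]
width: 0.0855
```

>>> {"api": "carry_out", "payload": {
  "series": [
    [[0,0,-0.4],-6.9],
    [[0,0,-0.4],-6.9],
    [[0,0,0],-6],
    [[0,0,0],0],
    [[0,0,0],0]
  ]
}}

```text
clock: 12.43
position: [0.5794, 0.0517, 0.1287]
ee_rot: [0.002, 0.938, -0.346, 0.005]
contact_force: [-0.3, 0.1, 0.1]
width: 0.0849
```

```bash
python3 st.py
```

```text
t 12.43 pos [0.5794 0.0517 0.1287] yaw -40.5 tz [ 0.0079 -0.0077 -0.9999]
q [-0.026  0.331  1.612 -0.008  1.19   0.684] F [-0.3  0.1  0.1] M [-0.007 -0.005  0.03 ] Mtool [-0.002  0.009 -0.03 ] e6 -0.107 qd6 -0.014 w 0.0849
```

>>> {"api": "carry_out", "payload": {
  "series": [
    [[-1.5,1.3,4],2.5],
    [[0,0,3.5],0],
    [[0,0,0],0]
  ]
}}

```text
clock: 12.68
position: [0.5779, 0.0516, 0.1212]
ee_rot: [0.002, 0.929, -0.37, 0.006]
contact_force: [-0.1, 0.4, 0.1]
width: 0.0846
```

>>> {"api": "carry_out", "payload": {
  "series": [
    [[0,0,0],0],
    [[0,0,0],0],
    [[0,0,0],0],
    [[0,0,0],0],
    [[0,0,0],0],
    [[0,0,0],0],
    [[0,0,0],0],
    [[0,0,0],0],
    [[0,0,0],0]
  ],
  "fingers": 35,
  "squeeze": 110
}}

```text
clock: 13.43
position: [0.578, 0.0517, 0.1217]
ee_rot: [0.002, 0.929, -0.37, 0.005]
contact_force: [-0.2, 0.3, 0.4]
width: 0.038
```

```bash
python3 st.py
```

```text
t 13.43 pos [0.578  0.0517 0.1217] yaw -43.47 tz [ 0.0087 -0.0073 -0.9999]
q [-0.026  0.334  1.626 -0.008  1.173  0.736] F [-0.2  0.3  0.4] M [0.126 0.106 0.006] Mtool [ 0.018 -0.164 -0.006] e6 0.0 qd6 0.001 w 0.038
```

>>> {"api": "carry_out", "payload": {
  "series": [
    [[0,0,0],3],
    [[0,0,0.1],6],
    [[0,0,0.1],6]
  ]
}}

```text
clock: 13.68
position: [0.5779, 0.0516, 0.1215]
ee_rot: [0.001, 0.871, -0.491, 0.006]
contact_force: [-0.7, 0.3, -0.5]
width: 0.0383
```

```bash
python3 st.py
```

```text
t 13.68 pos [0.5779 0.0516 0.1215] yaw -58.81 tz [ 0.0084 -0.008  -0.9999]
q [-0.026  0.334  1.627 -0.008  1.172  1.004] F [-0.7  0.3 -0.5] M [-0.031  0.169  0.327] Mtool [-0.157 -0.062 -0.329] e6 -0.733 qd6 1.277 w 0.0383
```

>>> {"api": "carry_out", "payload": {
  "series": [
    [[0,0,0.1],6],
    [[0,0,0.1],6]
  ]
}}

```text
clock: 13.85
position: [0.5779, 0.0515, 0.1213]
ee_rot: [0.001, 0.813, -0.583, 0.006]
contact_force: [0.3, -0.5, 0.4]
width: 0.038
```

```bash
python3 st.py
```

```text
t 13.85 pos [0.5779 0.0515 0.1213] yaw -71.26 tz [ 0.0083 -0.0087 -0.9999]
q [-0.025  0.334  1.627 -0.009  1.172  1.222] F [ 0.3 -0.5  0.4] M [0.094 0.173 0.419] Mtool [-0.129 -0.147 -0.42 ] e6 -0.615 qd6 1.293 w 0.038
```

>>> {"api": "carry_out", "payload": {
  "series": [
    [[0,0,0.1],6],
    [[0,0,0.1],6]
  ]
}}

```text
clock: 14.02
position: [0.5778, 0.0515, 0.1211]
ee_rot: [0.001, 0.745, -0.667, 0.006]
contact_force: [-0.9, -0.3, 0.5]
width: 0.0384
```

```bash
python3 st.py
```

```text
t 14.02 pos [0.5778 0.0515 0.1211] yaw -83.68 tz [ 0.0079 -0.0094 -0.9999]
q [-0.025  0.334  1.627 -0.01   1.172  1.439] F [-0.9 -0.3  0.5] M [0.155 0.216 0.561] Mtool [-0.192 -0.182 -0.562] e6 -0.504 qd6 1.29 w 0.0384
```

>>> {"api": "carry_out", "payload": {
  "series": [
    [[0,0,0],3.2]
  ]
}}

```text
clock: 14.1
position: [0.5777, 0.0514, 0.1211]
ee_rot: [0.001, 0.725, -0.689, 0.006]
contact_force: [-0.0, 0.2, -0.6]
width: 0.0386
```

```bash
python3 st.py
```

```text
t 14.1 pos [0.5777 0.0514 0.1211] yaw -87.03 tz [ 0.0078 -0.0097 -0.9999]
q [-0.025  0.335  1.627 -0.01   1.172  1.498] F [-0.   0.2 -0.6] M [0.151 0.211 0.556] Mtool [-0.197 -0.165 -0.557] e6 0.293 qd6 0.659 w 0.0386
```

>>> {"api": "carry_out", "payload": {
  "series": [
    [[0,0,0],0],
    [[0,0,0],0],
    [[0,0,0],0]
  ]
}}

```text
clock: 14.35
position: [0.5778, 0.0515, 0.1211]
ee_rot: [0.001, 0.726, -0.688, 0.006]
contact_force: [0.8, -0.6, 0.8]
width: 0.0384
```

```bash
python3 st.py
```

```text
t 14.35 pos [0.5778 0.0515 0.1211] yaw -86.88 tz [ 0.0077 -0.01   -0.9999]
q [-0.024  0.335  1.627 -0.011  1.172  1.496] F [ 0.8 -0.6  0.8] M [0.076 0.189 0.035] Mtool [-0.184 -0.086 -0.037] e6 0.054 qd6 -0.013 w 0.0384
```

>>> {"api": "carry_out", "payload": {
  "series": [
    [[0,0,0],0],
    [[0,0,0],0],
    [[0,0,0],0],
    [[0,0,0],0],
    [[0,0,0],0],
    [[0,0,0],0],
    [[0,0,0],0],
    [[0,0,0],0]
  ],
  "fingers": 85
}}

```text
clock: 15.02
position: [0.5783, 0.0514, 0.1212]
ee_rot: [0.0, 0.727, -0.687, 0.007]
contact_force: [0.2, -0.3, 0.1]
width: 0.0849
```

>>> {"api": "carry_out", "payload": {
  "series": [
    [[0,0,-15],0],
    [[0,0,-40],0],
    [[0,0,-40],0],
    [[0,0,0],0]
  ]
}}

```text
clock: 15.35
position: [0.5752, 0.0524, 0.2165]
ee_rot: [0.003, 0.727, -0.687, 0.004]
contact_force: [0.7, 0.3, 0.1]
width: 0.085
```

>>> {"api": "carry_out", "payload": {
  "series": [
    [[28,28,0],0],
    [[28,28,0],0],
    [[28,28,0],0],
    [[28,28,0],0],
    [[0,0,0],0],
    [[0,0,0],0],
    [[0,0,0],0],
    [[0,0,0],0],
    [[0,0,0],0],
    [[0,0,0],0]
  ],
  "fingers": 0,
  "squeeze": 60
}}

```text
clock: 16.18
position: [0.4722, -0.0679, 0.22]
ee_rot: [-0.001, 0.728, -0.685, 0.009]
contact_force: [-0.5, -0.0, -0.5]
width: 0.0001
```

```bash
python3 st.py; python3 - <<'E'
from rig import manip
import cv2,pickle,numpy as np
s=manip.get_state();d=manip.get_image("wrist");pickle.dump((s,d),open("w2.pkl","wb"))
t=manip.get_image("top")["frame"]
b=cv2.resize(t[170:270,280:430],(600,400),interpolation=cv2.INTER_CUBIC)
cv2.imwrite("pics/w2.png",np.vstack([cv2.resize(d["frame"],(480,300)),cv2.resize(b,(480,300))]))
E
```

```text
t 16.18 pos [ 0.4722 -0.0679  0.22  ] yaw -86.51 tz [ 0.0148 -0.011  -0.9998]
q [-0.284  0.107  1.679 -0.007  1.339  1.228] F [-0.5 -0.  -0.5] M [-0.031  0.013 -0.013] Mtool [-0.015  0.03   0.013] e6 -0.001 qd6 0.003 w 0.0001
```

View pics/w2.png

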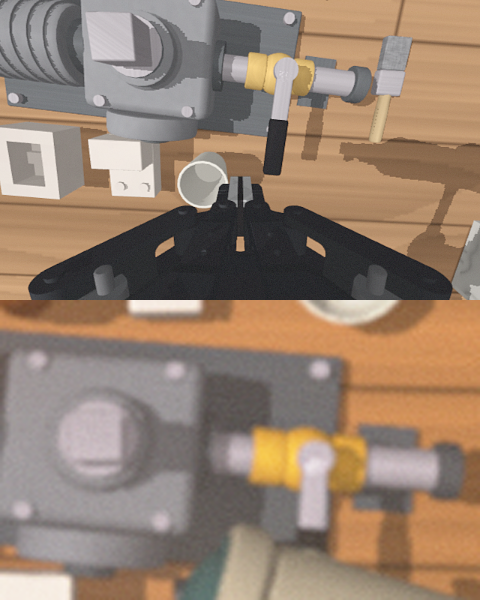

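```bash
python3 - <<'E'
import pickle,numpy as np
from scipy.spatial.transform import Rotation as R
s,d=pickle.load(open("w2.pkl","rb"))
q=s["ee_rot"];T=np.eye(4);T[:3,:3]=R.from_quat(q[[1,2,3,0]]).as_matrix();T[:3,3]=s["position"]
C=T@np.array(d["mount"])
for n,x,y,z in[("piv",286,72,.119),("slL",264,173,.119),("slR",282,175,.119),("sl0L",273,120,.119),("sl0R",289,122,.119)]:
    r=C[:3,:3]@np.linalg.solve(d["K"],[x*4/3,y*4/3,1]);o=C[:3,3];print(n,(o+r*(z-o[2])/r[2]).round(4))
E
```

```text
piv [ 0.5631 -0.1166  0.119 ]
slL [ 0.4376 -0.1019  0.119 ]
slR [ 0.4362 -0.1256  0.119 ]
sl0L [ 0.5067 -0.1069  0.119 ]
sl0R [ 0.5055 -0.1268  0.119 ]
```

>>> {"api": "carry_out", "payload": {
  "series": [
    [[0,0,40],0],
    [[0,0,40],0],
    [[0,0,35],0],
    [[0,0,20],0],
    [[0,0,8],0],
    [[0,0,0],0]
  ]
}}

```text
clock: 16.78
position: [0.4809, -0.068, 0.0742]
ee_rot: [-0.003, 0.73, -0.683, 0.013]
contact_force: [0.1, 0.1, 0.5]
width: 0.0002
```

```bash
python3 st.py
```

```text
t 16.78 pos [ 0.4809 -0.068   0.0742] yaw -86.17 tz [ 0.0241 -0.0132 -0.9996]
q [-0.279  0.241  1.906 -0.007  0.968  1.229] F [0.1 0.1 0.5] M [0.015 0.001 0.027] Mtool [ 0.001 -0.016 -0.026] e6 0.0 qd6 0.001 w 0.0002
```

>>> {"api": "carry_out", "payload": {
  "series": [
    [[10,2,0],0],
    [[10,2,0],0],
    [[10,1,0],0],
    [[10,1,0],0],
    [[10,1,0],0],
    [[10,1,0],0]
  ]
}}

```text
clock: 17.28
position: [0.4795, -0.1314, 0.0794]
ee_rot: [-0.006, 0.731, -0.682, 0.015]
contact_force: [0.5, 2.4, 0.2]
width: 0.0002
```

```bash
python3 st.py
```

```text
t 17.28 pos [ 0.4795 -0.1314  0.0794] yaw -86.04 tz [ 0.0301 -0.0113 -0.9995]
q [-0.409  0.247  1.881  0.002  0.982  1.092] F [0.5 2.4 0.2] M [ 0.496 -0.04   0.031] Mtool [ 0.074 -0.492 -0.016] e6 0.244 qd6 -0.265 w 0.0002
```

>>> {"api": "carry_out", "payload": {
  "series": [
    [[8,-2,2],0],
    [[8,-2,2],0],
    [[8,-2,1.5],0],
    [[8,-3,1.5],0],
    [[8,-3,1.5],0]
  ]
}}

```text
clock: 17.7
position: [0.496, -0.1771, 0.0739]
ee_rot: [-0.007, 0.73, -0.683, 0.017]
contact_force: [-0.9, 2.6, 0.8]
width: -0.0004
```

```bash
python3 st.py
```

```text
t 17.7 pos [ 0.496  -0.1771  0.0739] yaw -86.23 tz [ 0.0339 -0.0131 -0.9993]
q [-0.478  0.291  1.831  0.005  0.983  1.024] F [-0.9  2.6  0.8] M [0.38  0.123 0.018] Mtool [-0.097 -0.388 -0.007] e6 0.123 qd6 -0.145 w -0.0004
```

>>> {"api": "carry_out", "payload": {
  "series": [
    [[6,-6,0.6],0],
    [[6,-6,0.6],0],
    [[5,-7,0.6],0],
    [[4,-7,0.6],0],
    [[2,-7,0.6],0]
  ]
}}

```text
clock: 18.12
position: [0.5314, -0.202, 0.0703]
ee_rot: [-0.004, 0.73, -0.683, 0.015]
contact_force: [-2.7, -0.3, 1.6]
width: -0.0004
```

```bash
python3 st.py
```

```text
t 18.12 pos [ 0.5314 -0.202   0.0703] yaw -86.23 tz [ 0.0276 -0.0136 -0.9995]
q [-4.860e-01  3.530e-01  1.742e+00  1.000e-03  1.015e+00  1.018e+00] F [-2.7 -0.3  1.6] M [-0.041  0.41  -0.017] Mtool [-0.413  0.014  0.01 ] e6 -0.081 qd6 0.049 w -0.0004
```

Now push +x in small steps until it meets the stop.

>>> {"api": "carry_out", "payload": {
  "series": [
    [[0,-4,-0.5],0],
    [[0,-4,-0.5],0]
  ]
}}

```text
clock: 18.28
position: [0.5392, -0.2032, 0.0706]
ee_rot: [-0.002, 0.731, -0.683, 0.014]
contact_force: [-12.8, -2.6, 2.6]
width: -0.0
```

```bash
python3 st.py
```

```text
t 18.28 pos [ 0.5392 -0.2032  0.0706] yaw -86.14 tz [ 0.0231 -0.0159 -0.9996]
q [-0.479  0.365  1.722 -0.004  1.027  1.027] F [-12.8  -2.6   2.6] M [-0.416  2.111 -0.145] Mtool [-2.137  0.275  0.102] e6 -0.135 qd6 0.055 w -0.0
```

>>> {"api": "carry_out", "payload": {
  "series": [
    [[0,-3,-0.5],0],
    [[0,-3,0],0]
  ]
}}

```text
clock: 18.45
position: [0.5384, -0.2033, 0.0705]
ee_rot: [0.004, 0.732, -0.682, 0.008]
contact_force: [-8.9, -1.8, 6.9]
width: 0.0003
```

```bash
python3 st.py
```

```text
t 18.45 pos [ 0.5384 -0.2033  0.0705] yaw -85.94 tz [ 0.0069 -0.0172 -0.9998]
q [-0.474  0.372  1.71  -0.014  1.046  1.033] F [-8.9 -1.8  6.9] M [-0.318  1.527 -0.052] Mtool [-1.546  0.209  0.024] e6 -0.1 qd6 0.039 w 0.0003
```

>>> {"api": "carry_out", "payload": {
  "series": [
    [[0,10,0],0],
    [[0,20,0],0],
    [[0,20,-5],0],
    [[0,0,-40],0],
    [[0,0,-40],0],
    [[0,0,-40],0],
    [[0,35,-20],0],
    [[0,35,0],0],
    [[0,35,0],0],
    [[0,0,0],0]
  ]
}}

```text
clock: 19.28
position: [0.3826, -0.2112, 0.2205]
ee_rot: [0.002, 0.734, -0.679, 0.016]
contact_force: [0.4, 0.2, 0.3]
width: 0.0003
```

```bash
python3 st.py; python3 - <<'E'
from rig import manip
import cv2,numpy as np
t=manip.get_image("top")["frame"];s=manip.get_image("side")["frame"]
cv2.imwrite("pics/f.png",np.vstack([cv2.resize(t[150:300,200:470],(540,300),interpolation=cv2.INTER_CUBIC),cv2.resize(s[140:315,200:470],(540,300),interpolation=cv2.INTER_CUBIC)]))
E
```

```text
t 19.28 pos [ 0.3826 -0.2112  0.2205] yaw -85.49 tz [ 0.0209 -0.0235 -0.9995]
q [-0.659  0.035  1.757 -0.006  1.318  0.835] F [0.4 0.2 0.3] M [ 0.01  -0.009  0.036] Mtool [ 0.011 -0.01  -0.035] e6 -0.288 qd6 0.024 w 0.0003
```

View pics/f.png

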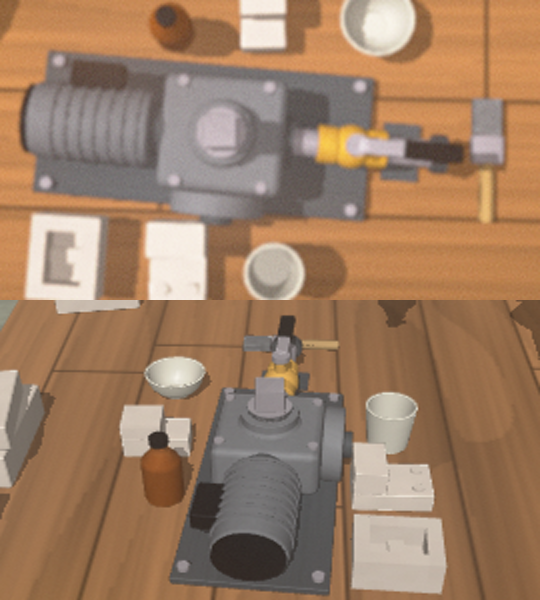

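```bash
python3 -c "
from rig import manip
print(manip.sign_off())"
```

```text
the job is handed in; nothing more can be done
None
```

I screwed the plug in until it went snug, let go, then swung the suction valve's lever fully open. The job is handed in at about 19 s of the 72 s.

- **Plug:** Free turning read about 0.40 N m at the wrist. The bite came after roughly 4.05 rad. I stopped about 0.45 rad past it, an estimated climb of 0.22 N m. The last wrist reading while turning was about 0.56 N m, a climb of about 0.16 N m with noise of about ±0.05. Both readings are above the 0.12 N m snug point and well below 0.3 N m. I regripped the head once, at about 3.75 rad.
- **Valve:** I pushed the lever with the closed fingers until the force jumped from about 3 to 13 N against its stop. In the last top picture it lies along the pipe: its slope is about 0.07 rad, against a pump yaw of about 0.06 rad.
- **Bystanders:** In the last pictures none of them looks to have moved. The arm is clear and touching nothing.

**What disagreed:**
- The fingertips stand about 30 mm short of the stated TCP. My first grasp therefore closed on top of the plug's head and pushed the arm up 6 mm. I opened, went 36 mm lower and gripped properly.
- The effort reading of joint 6 carried an offset of about 1.1 N m while moving. I used only its changes, checked against the wrist moment.
- The head measured about 38 mm in the camera and in the gripper, against the stated 40 mm.

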